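# Nudge the lid back into the red lacquer pot

## Robot

A 6-joint arm with a two-finger parallel gripper is mounted at the origin on the work surface. World frame = base frame: x ahead of the robot, y to its left, z up, the work surface at z = 0. Lengths are in m, angles in rad, forces in N, time in s.
With the tool pointing down it reaches from about 0.325 to 0.9 m from the base axis. Payload 6.1 kg.
Tool frame: the origin (TCP) lies midway between the tips of the shut fingers; the grasp point (between the pads) lies 19 mm behind it; z points along the fingers, y is the line along which they close (so a half turn about z gives the same grasp; the last joint's range is limited). The gripper opens to 87 mm and grips with 3 to 60 N. Pads are 19 mm wide; open, the fingers measure 117 mm over their backs; the gripper's body (75 mm by 190 mm) begins 51 mm behind the grasp point.
Start: joints at [-1.315, 0.22, 1.526, -0, 1.395, -0.126], TCP at [0.233, -0.58, 0.223] pointing down, gripper open.
Joint ranges: [-2.98, 2.98], [-0.91, 2.08], [0.09, 2.57], [-1.24, 4.39], [0.2, 2.65], [-2.68, 2.68]. Speed limits (rad/s): [2.57, 2.57, 3.01, 3.14, 3.14, 3.14].

## Interface

Orientations are given as a unit quaternion [w, x, y, z].
In Python, from workcell import robot, optics, job, finder gives the robot as it stands. The module is installed in compiled form; this text tells all that it offers.
- The arm moves only by the tool play_rows, never from a script. Its argument "targets" is a list of rows, each a list of 2 entries, a list of its own where there are three numbers: the shift along the tool's x, y, z in m, then the turn, a rotation vector about the tool's x, y, z in degrees. In form: [[[dx, dy, dz], [rx, ry, rz]], ...]. A call has 1 to 10 rows; each row is the pose to reach, as a shift and turn from the pose commanded when the call began, along the tool's axes at that moment; what a row does not reach only later rows make up. A row lasts 1/10 s, in which the tool goes at most 50 mm and 8.59 degrees, less where a joint would pass 70% of its speed; a pose out of reach is approached as far as the arm can. A call with a gripper value outside its range is refused whole. "gripper" is the closure in counts, from 0 (fully open) to 255 (shut), set as the call begins (left out, the last holds). The fingers move at their own pace and stop on an object; the grip force is fixed at half the most. Time passes only in rows, so rows that repeat a pose let the fingers close. It gives the time, the measured TCP pose, the force, the opening and the grip force at its end, in the units of the state.
- robot.state(): the state, without advancing time (a new reading comes with each control period).
- optics.grab_frame(name): name is "side" or "top"; returns (picture, depth): 420x560x3 uint8, blue, green, red; 420x560 float32, m along the optical axis (not along the pixel's ray), 0 where there is no reading.
- optics.calibration(name): a dict with "K" (3x3 intrinsics, pixels), "origin" and "rotation" of the camera in the world. Camera axes: x right, y up, looking along -z (the intrinsics and any distortion apply to the point x, -y, -z); pixel columns grow to the right and rows downward; lengths in m; the calibration is good to about 2 mm. A picture is of the moment at which its call begins. calibration takes no time and is no camera call.
- job.close_job(): hands the job in; it is judged then, once.
Trained networks look in the newest picture that a camera, given by its name, has taken for a name from the list of things; names that differ only in an ending like _2 or _b are one class to them, and where a whole thing is asked for, a point or a joint stands for the part that bears it (a point fixed in the world has none). Each returns a list of dicts, best first, with "confidence" (0 to 1); they miss things now and then, are a little off and sometimes report something else, mostly with a low value. They report only what shows in the picture. A call takes as long as a camera call. They do not tell look-alikes from the thing itself.
- finder.find_in(camera, thing): "rect" ([left, top, width, height] in pixels, round what is visible of it).
- finder.regions_of(camera, thing): "pixels" (420x560 bool, what is visible of it) and "rect" ([left, top, width, height] in pixels, round what is visible of it).
The state is a dict: "time_s": time; "joints": joint angles; "qvel": joint speeds; "joint_efforts": joint torques, N m; "eef_pos": TCP position; "eef_rot": TCP orientation; "contact_force": force on the tool from outside, world axes, zero at the start; "ft_torque": the same for the moment, N m; "width": finger opening in m; "grip_force": force on a finger pad.
Only numpy, scipy, OpenCV 4.12 (cv2) and the standard library are available. Lean on these libraries where they do the work, as an engineer would, in place of code of your own. Each camera call takes 0.05 s, during which the arm holds its last target. There are 200 camera calls.

## Task

The lid of the red lacquer pot was left pushed aside on the rim. With your fingertips, push it back across the rim until it drops into its seat and lies flush all round, without picking the lid up and without shoving the pot from its place. The bowls on the plank are wet, so do not touch them, and leave everything else where it is.

Things in the scene. Friction and masses are not known exactly. Their poses are not given: they have to be found in the camera images.
- red_lid: Lid of the red pot, lying off-centre on its rim, overhanging one side by 13 to 27 mm: a plain flat light-wood disc, 104 mm across, 9 mm thick, 0.07 kg, no knob. Origin: centre of its underside; z up. Pushed to within about 15 mm of the pot's axis it tips, leading edge down on the ledge, trailing edge up to 10 mm above the rim; it drops flat once the trailing edge is inside the rebate.
- red_pot: The red lacquer pot: loose, round, wooden, two pale hoops, red band under the rim, red inside; 126 mm across, 88 mm high, 1.2 kg. Origin: centre of its underside; z up. Flat rim 9 mm wide (radius 54 to 63 mm). Inside the rim is the lid's seat: a round rebate 108 mm across, 9 mm deep, with a flat ledge 23 mm wide; the open mouth inside the ledge is 62 mm across.
- red_pot_seat (a point): Centre of the red pot's seat at the height of the ledge, on the pot's axis, 9 mm below the rim top and 79 mm above the pot's underside. The seated lid's origin lies here within the 2 mm play, its top level with the rim.
- black_pot: A second loose pot of the same make and size with a black band under the rim, already closed. Not part of the job. Origin: centre of its underside.
- black_lid: Lid of the black pot, the same disc as the red pot's lid, lying flush in its seat. Not part of the job. Origin: centre of its underside.
- bowl1: One of three freshly lacquered (wet) red bowls standing upside down in a row on the wooden plank at the far side of the table: a cone 156 mm across at the bottom, 67 mm across the foot ring on top, 80 mm high; the plank's top is 30 mm above the table. Not to be touched. Origin: centre of its lower rim plane.
- bowl2: One of three freshly lacquered (wet) red bowls standing upside down in a row on the wooden plank at the far side of the table: a cone 156 mm across at the bottom, 67 mm across the foot ring on top, 80 mm high; the plank's top is 30 mm above the table. Not to be touched. Origin: centre of its lower rim plane.
- bowl3: One of three freshly lacquered (wet) red bowls standing upside down in a row on the wooden plank at the far side of the table: a cone 156 mm across at the bottom, 67 mm across the foot ring on top, 80 mm high; the plank's top is 30 mm above the table. Not to be touched. Origin: centre of its lower rim plane.
- brush: Flat lacquer brush, 187 mm long, 44 mm wide, 9 mm thick, amber wood with dark red hair to +x, lying across a low white rest 14 mm high on the robot's side. Bystander. Origin: on its underside at the shoulder, 107 mm from the handle's end.
- spatula: Light-wood spatula, 185 mm long, 40 mm wide, 5 mm thick, lying on the black mixing slab (18 mm high) on the left. Bystander. Origin: on its underside, 105 mm from the handle's end.
- saucer: White china saucer, 104 mm across, 22 mm high, on the right. Bystander. Origin: centre of its underside.
- bottle: Brown glass bottle with a black cap, 60 mm across, 130 mm high, on the right. Bystander. Origin: centre of its underside.
Not all that is in view belongs to the job. What is shaped like the red_lid but blue, pink or white is not meant.

How it is judged:
By the outcome, as a careful person would: the job done as asked, in the order asked, and still so for the second after the job is handed in, with the robot touching nothing.
It also fails if it takes over 35 s, if anything falls off the work surface, if the arm or the gripper's body presses on something with over 40 N, if the wrist force passes 120 N, or if a joint passes its speed limit or range.

## Working session

There is one attempt and no reset: what is moved stays moved. The work goes in short steps, Python scripts to look and compute and a tool call to move; the robot and the scene stay as the last step left them, time stands still between calls to the robot, and variables do not carry over. Pictures are saved under pics/ and viewed, at most 10 in all, crops included, and the job is handed in when it is done.

Besides the shell and the picture viewer there is one more tool, called after "Call:" as a command line: name --argument value ..., lists and objects as JSON in quotes. play_rows: Moves the arm, as the interface text tells. Its arguments: {"type":"object","properties":{"targets":{"type":"array"},"gripper":{"type":"number"}},"required":["targets"]}

```bash
mkdir -p pics; cat > h.py <<'E'
import numpy as np, cv2
from workcell import robot, optics, job, finder
def cloud(name, depth):
    c=optics.calibration(name);K=np.array(c["K"]);R=np.array(c["rotation"]);o=np.array(c["origin"])
    if R.shape==(4,):
        from scipy.spatial.transform import Rotation as S
        R=S.from_quat(R[[1,2,3,0]]).as_matrix()
    v,u=np.mgrid[:420,:560]
    p=np.stack([(u-K[0,2])/K[0,0]*depth,-(v-K[1,2])/K[1,1]*depth,-depth],-1)
    return p@R.T+o
E
python3 - <<'E'
from h import *
ims=[]
for n in("top","side"):
    im,d=optics.grab_frame(n); cv2.imwrite(f"pics/{n}0.png",im); np.save(n+"d.npy",d); np.save(n+"i.npy",im)
    P=cloud(n,d)
    c=optics.calibration(n); print(n,{k:np.round(v,3).tolist() if not isinstance(v,str) else v for k,v in c.items()})
    for t in("red_lid","red_pot","black_pot","bowl2"):
        for r in finder.regions_of(n,t)[:3]:
            m=r["pixels"]&(d>0); print(t,round(r["confidence"],2),r["rect"],np.round(np.median(P[m],0),3))
print({k:np.round(v,3) for k,v in robot.state().items()})
E
```

```text
top {'K': [[537.546, 0.0, 274.428], [0.0, 537.546, 210.733], [0.0, 0.0, 1.0]], 'origin': [0.324, 0.005, 1.65], 'rotation': [0.706, 0.044, -0.051, -0.705]}
red_lid 0.95 [314.3, 272.8, 34.7, 37.9] [ 0.306 -0.187  0.009]
red_lid 0.9 [298.6, 212.5, 39.5, 35.6] [ 0.477 -0.133  0.097]
red_lid 0.85 [211.4, 269.8, 35.4, 30.3] [0.317 0.126 0.009]
red_pot 0.67 [295.0, 198.0, 45.5, 33.2] [ 0.539 -0.139  0.082]
bowl2 0.81 [184.9, 117.7, 50.7, 49.8] [0.741 0.187 0.071]
bowl2 0.71 [240.5, 118.0, 46.5, 48.6] [0.743 0.016 0.073]
bowl2 0.63 [304.2, 113.4, 53.1, 51.7] [ 0.756 -0.187  0.074]
side {'K': [[503.769, 0.0, 279.476], [0.0, 503.769, 213.332], [0.0, 0.0, 1.0]], 'origin': [0.293, -1.116, 1.313], 'rotation': [0.923, 0.371, -0.037, -0.097]}
red_lid 0.97 [200.5, 214.0, 30.8, 19.7] [0.316 0.12  0.008]
red_lid 0.79 [215.0, 327.1, 31.2, 36.6] [ 0.297 -0.371  0.008]
red_lid 0.72 [223.0, 276.8, 17.9, 31.0] [ 0.328 -0.19   0.008]
red_pot 0.85 [264.2, 235.6, 37.6, 47.9] [ 0.522 -0.181  0.07 ]
black_pot 0.57 [246.2, 187.5, 38.5, 39.9] [0.495 0.068 0.063]
bowl2 0.84 [344.6, 241.1, 46.1, 44.0] [ 0.754 -0.226  0.068]
bowl2 0.84 [310.1, 162.2, 39.0, 37.3] [0.742 0.156 0.068]
bowl2 0.7 [322.2, 196.5, 43.1, 39.7] [ 0.743 -0.017  0.07 ]
{'time_s': np.float64(0.5), 'joints': array([-1.315,  0.22 ,  1.526, -0.   ,  1.395, -0.126]), 'qvel': array([ 0.001, -0.001, -0.   , -0.001, -0.001,  0.   ]), 'joint_efforts': array([-1.0000e-03, -4.9403e+01, -3.8730e+01,  7.0000e-02,  4.8000e-02,
       -0.0000e+00]), 'eef_pos': array([ 0.233, -0.58 ,  0.223]), 'eef_rot': array([ 0.   ,  0.982,  0.19 , -0.   ]), 'contact_force': array([ 1.211, -0.37 ,  0.376]), 'ft_torque': array([ 0.012, -0.005, -0.013]), 'grip_force': np.float64(0.0), 'width': np.float64(0.087)}
```

View pics/top0.png

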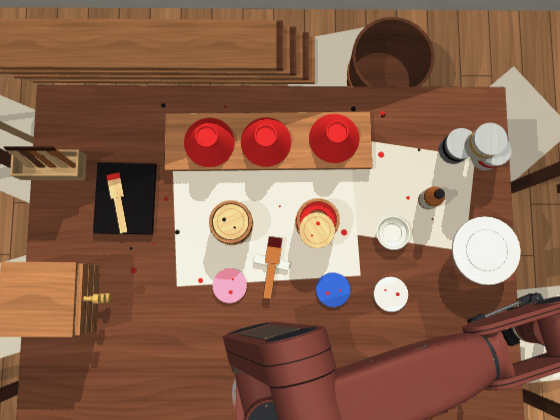

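View pics/side0.png

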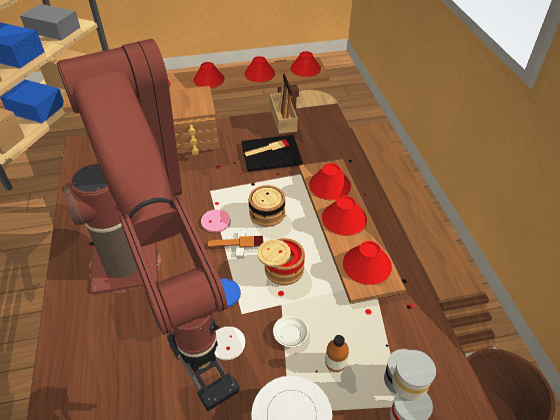

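The top view shows the red pot at about (318,216), with the lid shifted toward the robot at about (317,230). The disc look-alikes lie on the table, and the brush is left of the pot. Next I fit circles to the lid and pot.

```bash
cat >> h.py <<'E'
from scipy.optimize import least_squares
def measure(im,d,name="top",c0=(0.505,-0.139)):
    # lid: light wood mask ; pot: outer disc silhouette of the rim at z=.088; both ray-intersected with known planes
    hsv=cv2.cvtColor(im,cv2.COLOR_BGR2HSV); P=cloud(name,d); o=np.array(optics.calibration(name)["origin"])
    near=(np.hypot(P[...,0]-c0[0],P[...,1]-c0[1])<.1)
    return hsv,P,o,near
E
python3 - <<'E'
from h import *
for n in("top","side"):
    im=np.load(n+"i.npy");d=np.load(n+"d.npy")
    hsv,P,o,near=measure(im,d,n)
    z=P[...,2]
    m=near&(z>.05)
    print(n,np.histogram(z[m],bins=np.arange(.05,.11,.004)))
    up=near&(z>.092)&(z<.105); 
    hi=near&(z>.08)&(z<.105)
    for nm,mm in(("lid",up),("pot+lid",hi)):
        q=P[mm][:,:2]; (c,r)=cv2.minEnclosingCircle(q.astype(np.float32)); print(nm,len(q),np.round(q.mean(0),4),np.round(c,4),round(r,4), q.min(0),q.max(0), np.median(P[mm][:,2]))
crop=np.load("topi.npy")[180:270,270:370]; a=cv2.resize(crop,None,fx=5,fy=5,interpolation=cv2.INTER_CUBIC)
crop=np.load("sidei.npy")[210:300,240:330]; b=cv2.resize(crop,(300,300),interpolation=cv2.INTER_CUBIC)
c=np.zeros((450,800,3),np.uint8); c[:,:500]=a; c[:300,500:]=b; cv2.imwrite("pics/c1.png",c)
E
```

```text
top (array([  1,   4,   1,   2,   5,  29,  96, 167, 143, 145, 223, 408, 334,
        87]), array([0.05 , 0.054, 0.058, 0.062, 0.066, 0.07 , 0.074, 0.078, 0.082,
       0.086, 0.09 , 0.094, 0.098, 0.102, 0.106]))
lid 975 [ 0.4807 -0.1328] [ 0.4986 -0.1343] 0.0728 [ 0.42674028 -0.19762196] [ 0.57111359 -0.07556636] 0.09723978901869601
pot+lid 1423 [ 0.4953 -0.1347] [ 0.4998 -0.1344] 0.074 [ 0.42674028 -0.20003002] [ 0.57307334 -0.07304133] 0.09516215455393628
side (array([ 43,  30,  25,  20,  38,  43, 123, 135, 124, 110, 180, 364, 156,
        16]), array([0.05 , 0.054, 0.058, 0.062, 0.066, 0.07 , 0.074, 0.078, 0.082,
       0.086, 0.09 , 0.094, 0.098, 0.102, 0.106]))
lid 644 [ 0.4776 -0.1368] [ 0.4958 -0.1398] 0.0716 [ 0.42554297 -0.18683405] [ 0.55877058 -0.08157859] 0.09655740678351465
pot+lid 1007 [ 0.492  -0.1416] [ 0.4987 -0.1379] 0.0739 [ 0.42554297 -0.20568886] [ 0.57209888 -0.0725574 ] 0.0943717222325191
```

View pics/c1.png

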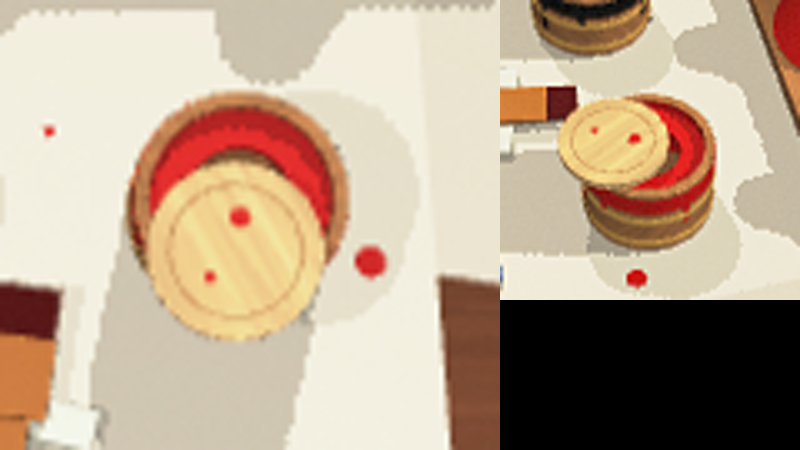

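```bash
cat >> h.py <<'E'
from scipy.spatial.transform import Rotation as S
def on_plane(name,uv,z):
    c=optics.calibration(name);K=np.array(c["K"]);q=np.array(c["rotation"]);o=np.array(c["origin"])
    R=S.from_quat(q[[1,2,3,0]]).as_matrix()
    r=np.c_[(uv[:,0]-K[0,2])/K[0,0],-(uv[:,1]-K[1,2])/K[1,1],-np.ones(len(uv))]@R.T
    return (o+r*((z-o[2])/r[:,2])[:,None])[:,:2]
def fit(q,r,c0):
    return least_squares(lambda c:np.hypot(*(q-c).T)-r,c0,loss="soft_l1",f_scale=.001)
def circles(name,im,box,zl=.097):
    u0,v0,u1,v1=box; sub=cv2.resize(im[v0:v1,u0:u1],None,fx=4,fy=4,interpolation=cv2.INTER_CUBIC)
    H=cv2.cvtColor(sub,cv2.COLOR_BGR2HSV).astype(int)
    h,s,v=H[...,0],H[...,1],H[...,2]
    wood=((h>=12)&(h<=28)&(s>70)&(v>185)).astype(np.uint8)
    wood=cv2.morphologyEx(wood,cv2.MORPH_OPEN,np.ones((9,9)))
    cs=cv2.findContours(wood,cv2.RETR_EXTERNAL,cv2.CHAIN_APPROX_NONE)[0]
    k=max(cs,key=cv2.contourArea)[:,0]; hull=cv2.convexHull(k)[:,0]
    uv=k/4+np.array([u0,v0])-.375
    q=on_plane(name,uv,zl); f=fit(q,.052,q.mean(0)); 
    return f.x,np.sqrt(np.mean(f.fun**2)),q,wood,sub
E
python3 - <<'E'
from h import *
B={"top":(285,190,355,255),"side":(245,225,315,290)}
for n in B:
    im=np.load(n+"i.npy"); c,e,q,w,sub=circles(n,im,B[n]); print(n,"lid",c.round(4),e.round(4),w.sum())
    r=least_squares(lambda p:np.hypot(*(q-p[:2]).T)-p[2],[*c,.05],loss="soft_l1",f_scale=.001); print(" free",r.x.round(4))
    # rim: colour of the non-paper silhouette, upper arc (away from the lid), at z=.088
    H=cv2.cvtColor(sub,cv2.COLOR_BGR2HSV); fg=((H[...,1]>75)).astype(np.uint8)
    fg=cv2.morphologyEx(fg,cv2.MORPH_OPEN,np.ones((9,9)))
    k=max(cv2.findContours(fg,cv2.RETR_EXTERNAL,cv2.CHAIN_APPROX_NONE)[0],key=cv2.contourArea)[:,0]
    q=on_plane(n,k/4+np.array(B[n][:2])-.375,.088)
    o=np.array(optics.calibration(n)["origin"])[:2]; c0=c+[.03,0]
    away=(c0-o)/np.linalg.norm(c0-o); a=(q-c0); a/=np.linalg.norm(a,axis=1)[:,None]
    m=(a@away>.0)&(a[:,0]>-.1); f=fit(q[m],.063,c0); print(" pot",f.x.round(4),np.sqrt(np.mean(f.fun**2)).round(4),m.sum())
    r=least_squares(lambda p:np.hypot(*(q[m]-p[:2]).T)-p[2],[*c0,.063],loss="soft_l1",f_scale=.001); print(" free",r.x.round(4))
E
```

```text
top lid [ 0.4767 -0.1322] 0.0007 16588
 free [ 0.4766 -0.1322  0.0517]
 pot [ 0.5092 -0.1366] 0.0004 211
 free [ 0.5089 -0.1365  0.0632]
side lid [ 0.477  -0.1348] 0.0014 12056
 free [ 0.4769 -0.1348  0.0515]
 pot [ 0.509  -0.1388] 0.0005 124
 free [ 0.5084 -0.1394  0.0637]
```

Call:
play_rows --targets '[[[0, 0, 0], [0, 0, 8]], [[0, 0, 0], [0, 0, 16]], [[0, 0, 0], [0, 0, 21.9]], [[0, 0, 0], [0, 0, 21.9]]]' --gripper 80

```text
time_s: 0.9
eef_pos: [0.2329, -0.58, 0.2226]
eef_rot: [0.0, 1.0, -0.001, 0.0]
contact_force: [-0.2, 0.8, -0.1]
width: 0.0639
grip_force: 0.0
```

The two views agree within about 2.6 mm: lid near (0.477,-0.1335), pot near (0.509,-0.138), so the push heading is -7.4°. Moving behind the lid now.

Call:
play_rows --targets '[[[0.015, -0.042, 0], [0, 0, 3]], [[0.03, -0.085, 0], [0, 0, 7.4]], [[0.045, -0.128, 0], [0, 0, 7.4]], [[0.06, -0.17, 0], [0, 0, 7.4]], [[0.076, -0.212, 0], [0, 0, 7.4]], [[0.092, -0.255, 0], [0, 0, 7.4]], [[0.108, -0.3, 0], [0, 0, 7.4]], [[0.124, -0.342, 0], [0, 0, 7.4]], [[0.14, -0.384, 0], [0, 0, 7.4]], [[0.155, -0.425, 0], [0, 0, 7.4]]]'

```text
time_s: 1.9
eef_pos: [0.3884, -0.1533, 0.2229]
eef_rot: [0.0, 0.998, -0.063, 0.001]
contact_force: [1.0, -1.2, -0.1]
width: 0.0594
grip_force: 0.0
```

Call:
play_rows --targets '[[[0, 0, 0], [0, 0, 0]], [[0, 0, 0], [0, 0, 0]]]'

```text
time_s: 2.1
eef_pos: [0.3884, -0.1543, 0.2228]
eef_rot: [0.0, 0.998, -0.062, 0.0]
contact_force: [-0.0, 0.4, 0.1]
width: 0.0599
grip_force: 0.0
```

Call:
play_rows --targets '[[[0.0075, -0.032, 0.0], [0, 0, 0]], [[0.0075, -0.032, 0.035], [0, 0, 0]], [[0.0075, -0.032, 0.075], [0, 0, 0]], [[0.0075, -0.032, 0.11], [0, 0, 0]], [[0.0075, -0.032, 0.125], [0, 0, 0]], [[0.0075, -0.032, 0.1315], [0, 0, 0]], [[0.0075, -0.032, 0.1315], [0, 0, 0]], [[0.0075, -0.032, 0.1315], [0, 0, 0]]]'

```text
time_s: 2.9
eef_pos: [0.4003, -0.1254, 0.0921]
eef_rot: [0.0, 0.998, -0.065, 0.001]
contact_force: [0.6, 0.6, -0.1]
width: 0.0595
grip_force: 0.0
```

```bash
python3 - <<'E'
from h import *
a,_=optics.grab_frame("top");b,_=optics.grab_frame("side")
c=np.hstack([cv2.resize(a[180:280,270:370],(400,400),interpolation=2),cv2.resize(b[200:300,210:310],(400,400),interpolation=2)])
cv2.imwrite("pics/c2.png",c); s=robot.state(); print(s["eef_pos"],s["contact_force"])
E
```

```text
[ 0.40063155 -0.12522838  0.09245614] [-0.86234562 -0.1371941   0.34508874]
```

View pics/c2.png

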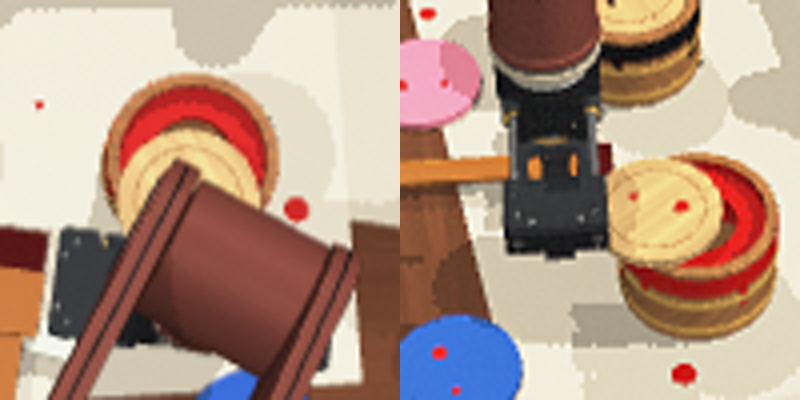

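Fingers sit behind the lid, clear of the brush. Advancing in steps.

Call:
play_rows --targets '[[[0.006, -0.0015, 0.001], [0, 0, 0]], [[0.012, -0.0015, 0.001], [0, 0, 0]], [[0.016, -0.0015, 0.001], [0, 0, 0]], [[0.019, -0.0015, 0.001], [0, 0, 0]], [[0.022, -0.0015, 0.001], [0, 0, 0]], [[0.025, -0.0015, 0.001], [0, 0, 0]], [[0.028, -0.0015, 0.001], [0, 0, 0]], [[0.031, -0.0015, 0.001], [0, 0, 0]], [[0.034, -0.0015, 0.001], [0, 0, 0]], [[0.034, -0.0015, 0.001], [0, 0, 0]]]'

```text
time_s: 4.0
eef_pos: [0.4339, -0.1273, 0.0901]
eef_rot: [0.0, 0.998, -0.065, 0.0]
contact_force: [-1.3, -0.2, 0.3]
width: 0.0599
grip_force: 0.0
```

```bash
cat > look.py <<'E'
import sys
from h import *
B={"top":(285,190,355,255),"side":(245,225,315,290)}
o=[]
for n in B:
    im,d=optics.grab_frame(n)
    o.append(im)
    u0,v0,u1,v1=B[n]
    sub=cv2.resize(im[v0:v1,u0:u1],None,fx=4,fy=4,interpolation=cv2.INTER_CUBIC)
    H=cv2.cvtColor(sub,cv2.COLOR_BGR2HSV)
    if n=="side":
        c,e,q,w,_=circles(n,im,B[n]); print("lid side",c.round(4),e.round(4))
    fg=cv2.morphologyEx((H[...,1]>75).astype(np.uint8),cv2.MORPH_OPEN,np.ones((9,9)))
    k=max(cv2.findContours(fg,cv2.RETR_EXTERNAL,cv2.CHAIN_APPROX_NONE)[0],key=cv2.contourArea)[:,0]
    q=on_plane(n,k/4+np.array(B[n][:2])-.375,.088); c0=np.array([.509,-.1375])
    cam=np.array(optics.calibration(n)["origin"])[:2]
    away=(c0-cam)/np.linalg.norm(c0-cam); a=(q-c0); a/=np.linalg.norm(a,axis=1)[:,None]
    m=(a@away>0)&(a[:,0]>-.1); f=fit(q[m],.063,c0); print("pot",n,f.x.round(4),np.sqrt(np.mean(f.fun**2)).round(4))
s=robot.state(); print(s["eef_pos"],s["contact_force"])
if len(sys.argv)>1:
    c=np.hstack([cv2.resize(o[0][180:280,270:370],(400,400),interpolation=2),cv2.resize(o[1][220:300,235:315],(400,400),interpolation=2)])
    cv2.imwrite(sys.argv[1],c)
E
python3 look.py pics/c3.png
```

```text
pot top [ 0.5091 -0.137 ] 0.0026
lid side [ 0.4875 -0.1367] 0.0147
pot side [ 0.509  -0.1389] 0.0005
[ 0.4336096  -0.12722955  0.09003748] [-0.26247388  0.38606435  0.59024483]
```

View pics/c3.png

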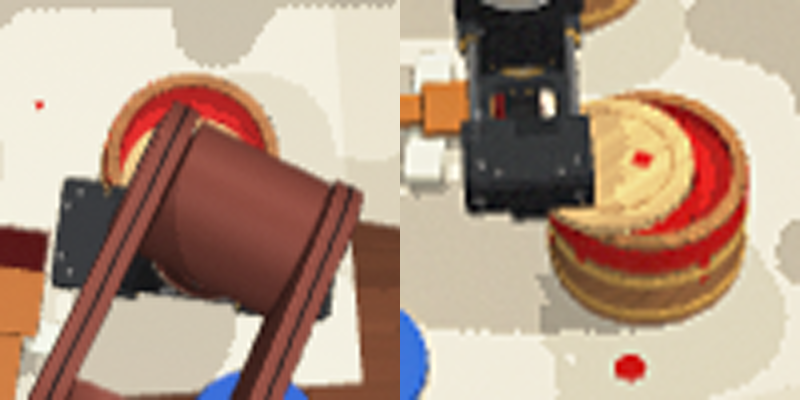

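The lid has moved as planned and the pot is unmoved. About 24 mm remain.

Call:
play_rows --targets '[[[0.003, 0.0005, 0], [0, 0, 0]], [[0.006, 0.0005, 0], [0, 0, 0]], [[0.009, 0.0005, 0], [0, 0, 0]], [[0.012, 0.0005, 0], [0, 0, 0]], [[0.014, 0.0005, 0], [0, 0, 0]], [[0.016, 0.0005, 0], [0, 0, 0]], [[0.018, 0.0005, 0], [0, 0, 0]], [[0.018, 0.0005, 0], [0, 0, 0]]]'

```text
time_s: 4.9
eef_pos: [0.4517, -0.1301, 0.0901]
eef_rot: [0.0, 0.998, -0.065, 0.0]
contact_force: [0.2, -0.1, -0.9]
width: 0.0598
grip_force: 0.0
```

```bash
python3 look.py pics/c4.png
```

```text
pot top [ 0.5087 -0.1444] 0.0148
lid side [ 0.5045 -0.1418] 0.0152
pot side [ 0.509  -0.1389] 0.0005
[ 0.45140382 -0.13002109  0.09002271] [-0.03136863 -0.45254183 -0.4886579 ]
```

View pics/c4.png

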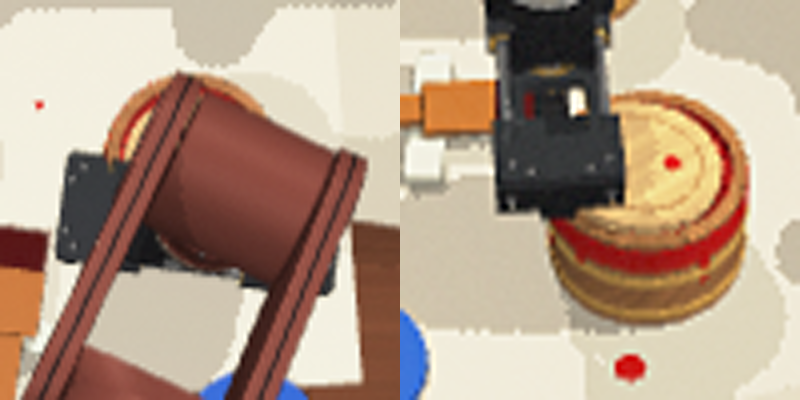

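Tipped, with a gap of a few mm still showing at the far right. Creeping the last stretch.

Call:
play_rows --targets '[[[0.001, 0, 0], [0, 0, 0]], [[0.002, 0, 0], [0, 0, 0]], [[0.003, 0, 0], [0, 0, 0]], [[0.004, 0, 0], [0, 0, 0]], [[0.004, 0, 0], [0, 0, 0]]]'

```text
time_s: 5.5
eef_pos: [0.4554, -0.1306, 0.0901]
eef_rot: [0.0, 0.998, -0.065, 0.0]
contact_force: [-0.7, -0.3, 0.4]
width: 0.0602
grip_force: 0.0
```

Call:
play_rows --targets '[[[0.0005, 0, 0], [0, 0, 0]], [[0.001, 0, 0], [0, 0, 0]], [[0.0015, 0, 0], [0, 0, 0]], [[0.0015, 0, 0], [0, 0, 0]]]'

```text
time_s: 5.9
eef_pos: [0.4568, -0.1308, 0.0901]
eef_rot: [0.0, 0.998, -0.065, 0.0]
contact_force: [0.3, 1.0, 0.1]
width: 0.0596
grip_force: 0.0
```

```bash
python3 look.py pics/c5.png
```

```text
pot top [ 0.5114 -0.1487] 0.0147
lid side [ 0.5059 -0.1474] 0.016
pot side [ 0.5092 -0.1393] 0.0057
[ 0.45680336 -0.13074317  0.09007388] [ 0.09018288 -0.28874878  0.28544155]
```

View pics/c5.png

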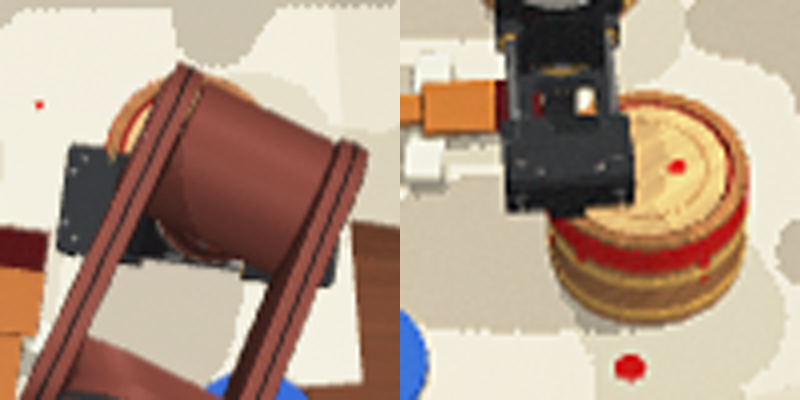

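```bash
cat > tilt.py <<'E'
from h import *
A=[]
for _ in range(3):
    im,d=optics.grab_frame("side"); P=cloud("side",d)
    H=cv2.cvtColor(im,cv2.COLOR_BGR2HSV).astype(int)
    r=np.hypot(P[...,0]-.51,P[...,1]+.138)
    w=(H[...,0]>=12)&(H[...,0]<=28)&(H[...,1]>60)&(H[...,2]>170)&(r<.045)&(P[...,2]>.07)&(P[...,2]<.115)
    A.append(P[w])
Q=np.vstack(A); M=np.c_[Q[:,0]-.51,Q[:,1]+.138,np.ones(len(Q))]
f=least_squares(lambda p:M@p-Q[:,2],[0,0,.09],loss="soft_l1",f_scale=.004)
print("slopes deg",np.degrees(f.x[:2]).round(1),"z centre",f.x[2].round(4),len(Q), "x range",M[:,0].min().round(3),M[:,0].max().round(3))
E
python3 tilt.py
```

```text
slopes deg [ 0.2 -0.1] z centre 0.0871 948 x range -0.035 0.045
```

The lid reads flat with its top at rim height, so it appears seated. Backing off, lifting and checking.

Call:
play_rows --targets '[[[-0.01, 0, 0], [0, 0, 0]], [[-0.035, 0, 0], [0, 0, 0]], [[-0.06, 0, -0.01], [0, 0, 0]], [[-0.06, 0, -0.05], [0, 0, 0]], [[-0.06, 0, -0.095], [0, 0, 0]], [[-0.06, 0.04, -0.13], [0, 0, 0]], [[-0.06, 0.085, -0.13], [0, 0, 0]], [[-0.06, 0.13, -0.13], [0, 0, 0]], [[-0.06, 0.175, -0.13], [0, 0, 0]], [[-0.06, 0.22, -0.13], [0, 0, 0]]]'

```text
time_s: 7.15
eef_pos: [0.3678, -0.3425, 0.2202]
eef_rot: [0.0, 0.998, -0.065, 0.0]
contact_force: [1.4, 0.4, -0.1]
width: 0.06
grip_force: 0.0
```

Call:
play_rows --targets '[[[0, 0.045, 0], [0, 0, 0]], [[0, 0.09, 0], [0, 0, 0]], [[0, 0.13, 0], [0, 0, 0]], [[0, 0.13, 0], [0, 0, 0]]]'

```text
time_s: 7.55
eef_pos: [0.3498, -0.4737, 0.2192]
eef_rot: [0.0, 0.998, -0.067, -0.001]
contact_force: [0.7, 0.1, 0.3]
width: 0.0598
grip_force: 0.0
```

```bash
python3 look.py pics/c6.png; python3 tilt.py; python3 - <<'E'
from h import *
im,_=optics.grab_frame("top"); c,e,*_=circles("top",im,(285,190,355,255),.088); print(c,e)
E
```

```text
pot top [ 0.5091 -0.1367] 0.0004
lid side [ 0.5054 -0.1539] 0.0092
pot side [ 0.5046 -0.13  ] 0.0213
[ 0.35106278 -0.46993704  0.21925789] [-0.52115822  0.43631454 -0.05505234]
slopes deg [ 0.2 -0.3] z centre 0.087 1396 x range -0.045 0.045
[ 0.5059473  -0.13841375] 0.0022970182757544723
```

View pics/c6.png

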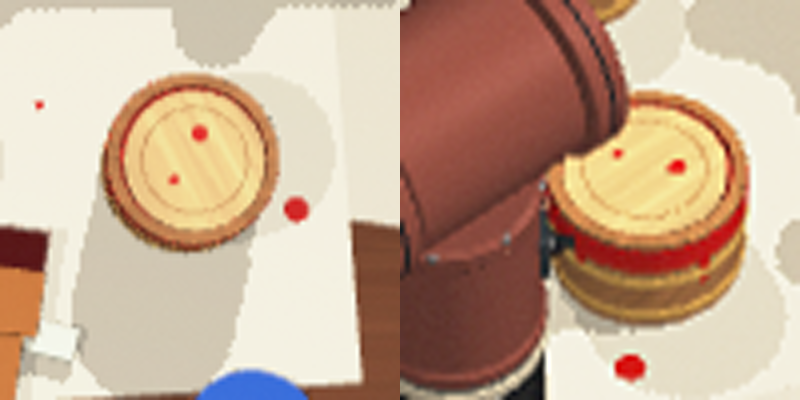

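The lid lies inside the rim all round, at about (190,157) in the top crop. It is flat to within 0.3°, and the pot has not moved.

```bash
python3 -c "
from workcell import job; print(job.close_job())"
```

```text
the job is handed in; nothing more can be done
None
```

I pushed the red lid back into its seat with the fingertips: it lies flush all round, flat to about 0.3°. The pot is unmoved, no contact with the bowls or anything else showed, and the job is handed in after about 8 s.

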